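# Back the impression sorting wheel up one notch

### The job

The divided sorting wheel has been fed one notch too far. With a fingertip under its finger bar, lift the pawl and flip it back until it stays up by itself, push the wheel backward (clockwise seen from above) by exactly one notch, then tip the pawl forward again so that it lies fully down in the next notch. Push gently with the fingertips, without pinching the pawl or the wheel, pick nothing up, let the yellow tray and the blue bite block ride along in their pockets, and leave everything else on the counter where it is.

Things in the scene. Friction and masses are not known exactly. Their poses are not given: they have to be found in the camera images.
- sorter: Fixed white foot plate of the sorter, 18 mm thick, spanning x -150..150, y -205..155 mm of its own frame ('sorter frame' below). Origin on the counter surface exactly below the wheel's axis; z up. Heights below are over the counter. The pawl is on the wheel's -y side; its hinge lies towards -x of its nose.
- wheel_angle (a joint): Wheel angle, rad, about its vertical axis: + anticlockwise from above (forward), - clockwise (backward). One notch is 0.785. Starts at 0.02 to 0.07, pawl in a notch; one notch back the pawl sits in the next notch at about -0.785 to -0.70 (10 mm rim play). Light friction (0.12 N m); it stays where left. With the pawl down a tooth blocks clockwise turning.
- pawl_angle (a joint): Angle of the steel pawl, rad, about its level hinge along sorter y: 0 fully down on the notch floor, 0.12 nose on a tooth's top, clear of teeth above 0.2, 1.75 flipped back (towards sorter -x) onto its stop. About 80 g, no spring: it tips over centre near 1.3 rad; beyond that it falls back and stays up, short of that it falls down by itself.
- pawl_pivot (a point): Fixed point on the pawl's hinge line, mid-width of the 10 mm wide pawl: sorter frame x -75, y -128, height 66 mm.
- pawl_bar (a point): Middle of the pawl's smooth round finger bar, 10 mm diameter, parallel to sorter y, on the side away from the wheel (sorter y -122 to -184 mm, this point -165). It moves on a 60 mm circle round the hinge line. Pawl down: 46 mm to +x of the hinge and 39 above it (height 105). Flipped back: 46 mm to -x of it, same height. Below and beside its outer half all is free down to the plate.
- pawl_nose (a point): Middle of the foot of the pawl's nose (10 mm long, 12 wide) that lies in the notch: 75 mm to +x of the hinge when down. Flipped back, the nose end points up and is the highest part, 150 mm over the counter.
- pivot_post (a point): Top centre of the solid post that carries the hinge, 22 x 16 mm, sorter frame x -75, y -147, height 76 mm.
- rest_post (a point): Top centre of the solid post on which the flipped pawl rests, 14 x 14 mm, sorter frame x -121, y -128, height 99 mm.
- wheel_hub (a point): Top centre of the wheel's grey hub (52 mm diameter), on the wheel's axis, height 86 mm. The flat aluminium wheel is 280 mm in diameter, its top face 45 mm high.
- wheel: The wheel, turning with its fins and teeth; origin on its axis at counter height, z up, axes those of the sorter at wheel angle 0.
- pawl: The pawl with its bar; origin on its hinge line (same point as pawl_pivot), axes those of the sorter when fully down.
- fin (a point): Point on the top edge of one of the wheel's eight upright white fins, 85 mm from the axis, height 81 mm. Fins are 4 mm thick, 36 high, 24 to 112 mm from the axis, 45 degrees apart, and divide the wheel into pockets; at wheel angle 0 this one stands 157.5 degrees from sorter +x, pocket centres at multiples of 45. Push any fin sideways with a fingertip to turn the wheel.
- tooth_face (a point): Top edge of the upright tooth face that the pawl butts against at the start, 128 mm from the axis. Eight such teeth, 10 mm high, stand on the rim, 118 to 138 mm from the axis: face, flat top, then a ramp down to the next notch. If the pawl drops on a tooth's top, pushing the wheel on clockwise lets it slide down the ramp into the next notch, where it stops the wheel.
- quadrant_tray: Loose yellow plastic quadrant impression tray, 55 x 26 x 15 mm, lying in one wheel pocket about 78 mm from the axis; origin under the middle of its trough. It rides along with the wheel.
- bite_block: Loose blue silicone bite block, 44 x 22 x 19 mm, lying in the opposite wheel pocket about 78 mm from the axis; origin under its middle. The two may be exchanged. It rides along.
- chrome_tray_1: Loose perforated chrome tray, 150 x 100 x 18 mm, left on the counter; origin under its middle. Leave alone.
- chrome_tray_2: Second perforated chrome tray, same size, on the right. Leave alone.
- petri_dish: Loose glass petri dish, 90 mm diameter, 16 mm high, on the counter beside the pawl's side of the sorter; origin under its middle. Leave alone.
- mixing_bowl: Loose black rubber mixing bowl, 110 mm diameter, 60 mm high; origin under its middle. Leave alone.
- spatula: Loose spatula, 190 mm long, on the right. Leave alone.

How it is judged (in metres and radians):
On the way, in this order (a step that is already met when the one before it is completed fails the run):
1. the pawl is lifted and flipped back past its tipping point, the wheel still in its starting notch (value of joint pawl_angle above 1.35 rad and value of joint wheel_angle between -0.15 and 0.2 rad), for 0.2 s.
2. the wheel is pushed back one notch (value of joint wheel_angle between -0.84 and -0.63 rad), for 0.2 s.
At the end, for the whole second after the job is handed in: The wheel stands one notch back (joint between -0.84 and -0.63 rad) and still, the pawl lies down in that notch (under 0.06 rad), and the yellow tray and the blue block still lie on the wheel (within 115 mm of its axis, 35 to 65 mm high) (all of step 2 and value of joint pawl_angle below 0.06 rad and velocity of joint wheel_angle between -0.05 and 0.05 rad/s and horizontal distance between each of quadrant_tray, bite_block and wheel_hub below 0.115 m and height (world z) of quadrant_tray between 0.035 and 0.065 m and height (world z) of bite_block between 0.035 and 0.065 m); the robot touches nothing.
It fails at once if the wheel is turned forward by about half a notch, or clearly more than one notch back (value of joint wheel_angle above 0.4 rad or value of joint wheel_angle below -1.15 rad).
It fails at once if the pawl is pinched or forced (over 32 N) (contact force between the fingers and pawl above 32 N).
It fails at once if the wheel is pinched or forced (over 38 N) (contact force between the fingers and wheel above 38 N).
It fails at once if the yellow tray or the blue block is lifted from the wheel (height (world z) of any of quadrant_tray, bite_block above 0.075 m).
It fails at once if another thing on the counter is shifted by more than 25 mm or lifted (distance of any of chrome_tray_1, chrome_tray_2, petri_dish, mixing_bowl, spatula from where it was at the start of the episode above 0.025 m or height (world z) of any of chrome_tray_1, chrome_tray_2, petri_dish, mixing_bowl, spatula above 0.02 m).
It also fails if it takes over 64 s, if anything falls off the work surface, if the arm or the gripper's body presses on something with over 40 N, if the wrist force passes 120 N, or if a joint passes its speed limit or range.

### The arm

A 6-joint arm with a two-finger parallel gripper is mounted at the origin on the work surface. World frame = base frame: x ahead of the robot, y to its left, z up, the work surface at z = 0. Lengths are in mm, angles in rad, forces in N, time in s.
With the tool pointing down it reaches from about 350 to 875 mm from the base axis. Payload 4.2 kg.
Tool frame: the origin (TCP) lies where the fingers leave the gripper's body, on its centre line; the fingertips stand ahead of it and the grasp point (between the pads) lies 54 mm ahead of it (arm.nose_length is the z of the fingertips in the tool frame, in mm); z points along the fingers, x is the direction in which the jaws open and shut, and the axes are right-handed (so a half turn about z gives the same grasp; the last joint's range is limited). The gripper opens to 85 mm and grips with 20 to 120 N. Pads are 22 mm wide; open, the fingers measure 114 mm over their backs; the gripper's body (76 mm by 85 mm) begins 54 mm behind the grasp point. The pads swing forward as they close: fully open they stand 13 mm farther back than shut.
Start: joints at [1.57, 0.385, 0.008, 0, -1.194, -0.259], TCP at [160.523, 604.013, 303.912] pointing down, gripper open.
Joint ranges: [-3.14, 3.14], [-1.21, 2.06], [-1.07, 1.41], [-3.16, 2.05], [-2.99, -0.16], [-3.1, 3.1]. Speed limits (rad/s): [2.79, 2.79, 3.14, 3.14, 3.14, 3.14].

### API

Orientations are given as a unit quaternion [x, y, z, w].
In Python, from bench import arm, imaging, job_done gives the robot as it stands.
- The arm moves only by the shell command python3 -m crank 'ROWS' [OPENING]. ROWS is a JSON object of lists of equal length, an entry for each row: "delta_pos": the shift along the tool's x, y, z in m, a list of three; "twist": the turn about the tool's z in rad. In form: {"delta_pos": [[tx, ty, tz], ...], "twist": [twist, ...]}. A call has 1 to 8 rows; each row shifts and turns the commanded pose from where the row before left it, along the tool's axes as they then stand; what a row does not reach is not made up. A row lasts 1/12 s, in which the tool goes at most 41.7 mm and 7.16 degrees, less where a joint would pass 70% of its speed; a pose out of reach is approached as far as the arm can. A call is refused whole if a number of a shift passes 0.0417 or a number of a turn 0.125, either way. A call with a gripper value outside its range is refused whole. OPENING is the opening, from 0 (shut) to 1 (fully open), set as the call begins (- or left out, the last holds). The fingers move at their own pace and stop on an object; the grip force is fixed at half the most. Time passes only in rows, so rows that do not move let the fingers close. It gives the time, the measured TCP pose, the force and the opening at its end, in the units of the state.
- arm.read_state(): the state, without advancing time (a new reading comes with each control period).
- imaging.get_image(name): name is "side" or "top"; returns (picture, depth): 400x640x3 uint8, blue, green, red; 400x640 float32, mm along the optical axis (not along the pixel's ray), 0 where there is no reading.
- imaging.camera_model(name): a dict with "vfov" (degrees; the focal length in pixels is half the picture's height over the tangent of half this angle, whatever the lens; pixels are square), "cx", "cy" (the principal point, pixels), "T" (4x4, takes a point from camera to world coordinates). Camera axes: x right, y up, looking along -z (the intrinsics and any distortion apply to the point x, -y, -z); pixel columns grow to the right and rows downward; lengths in mm; the calibration is good to about 2 mm. A picture is of the moment at which its call begins. camera_model takes no time and is no camera call.
- job_done(): hands the job in, once; it reports no verdict.
The state is a dict: "clock": time; "joints": joint angles; "joint_vel": joint speeds; "joint_efforts": joint torques, N m; "position": TCP position; "ee_rot": TCP orientation; "contact_force": force on the tool from outside, world axes, zero at the start; "wrist_torque": the same for the moment, N m; "gripper_width": finger opening in mm.
Only numpy, scipy, OpenCV 4.12 (cv2) and the standard library are available. Lean on these libraries where they do the work, as an engineer would, in place of code of your own. Each camera call takes 0.05 s, during which the arm holds its last target.

## Working session

There is one attempt and no reset: what is moved stays moved. The work goes in short steps, Python scripts to look and compute and a shell command to move; the robot and the scene stay as the last step left them, time stands still between calls to the robot, and variables do not carry over. Pictures are saved under pics/ and viewed, and the job is handed in when it is done.

```bash
ls; mkdir -p pics
python3 - <<'E'
from bench import arm, imaging
import cv2,numpy as np
s=arm.read_state(); print(s); print(arm.nose_length)
for n in("top","side"):
    im,d=imaging.get_image(n); cv2.imwrite(f"pics/{n}0.png",im); np.save(f"pics/{n}0.npy",d)
    print(n,imaging.camera_model(n))
E
```

```text
pics
{'clock': 0.0, 'joints': array([ 1.56963118e+00,  3.85581567e-01,  6.60273566e-03, -5.19069853e-04,
       -1.19396668e+00, -2.58597638e-01]), 'joint_vel': array([ 7.74314827e-04, -5.23963643e-04, -8.87427308e-04,  3.77463295e-04,
        3.88980925e-04,  9.51992528e-05]), 'joint_efforts': array([-1.47500683e-03, -3.92289948e+01,  1.88399452e+01,  4.18600515e+00,
       -4.61585078e-03, -4.90221964e-06]), 'position': array([160.39475456, 603.62717197, 302.79427932]), 'ee_rot': array([-6.09492702e-01,  7.92790914e-01, -7.03837166e-04, -8.47083830e-04]), 'contact_force': array([-0.23806549, -0.36232206, -0.1511846 ]), 'wrist_torque': array([ 0.01529821, -0.03824093, -0.00066805]), 'gripper_width': 85.53676734443357}
72.6
top {'vfov': 57.233470710203406, 'cx': 322.5523926558136, 'cy': 206.87096344183078, 'T': array([[-1.08378942e-02,  9.87535197e-01, -1.57024758e-01,
         3.76256534e+02],
       [-9.99939460e-01, -1.10020500e-02, -1.76236763e-04,
        -1.07382082e+01],
       [-1.90163424e-03,  1.57013341e-01,  9.87594651e-01,
         1.20956731e+03],
       [ 0.00000000e+00,  0.00000000e+00,  0.00000000e+00,
         1.00000000e+00]])}
side {'vfov': 48.92513361516366, 'cx': 317.53579688323384, 'cy': 202.11267717349435, 'T': array([[ 8.69708698e-01,  3.26904393e-01, -3.69784124e-01,
         6.32193592e+01],
       [-4.93532690e-01,  5.84620417e-01, -6.43928919e-01,
        -9.02288785e+02],
       [ 5.68015632e-03,  7.42531135e-01,  6.69787466e-01,
         9.79587141e+02],
       [ 0.00000000e+00,  0.00000000e+00,  0.00000000e+00,
         1.00000000e+00]])}
```

View pics/top0.png

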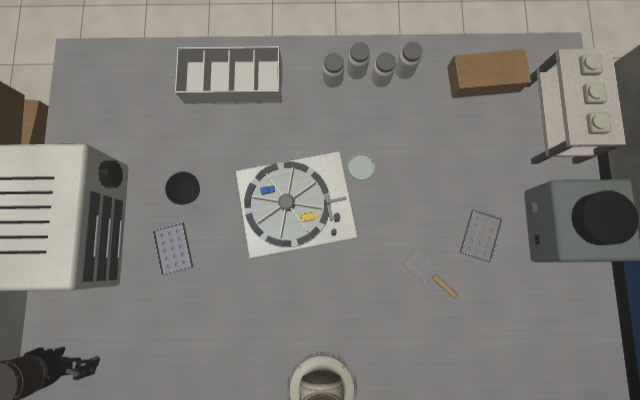

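View pics/side0.png

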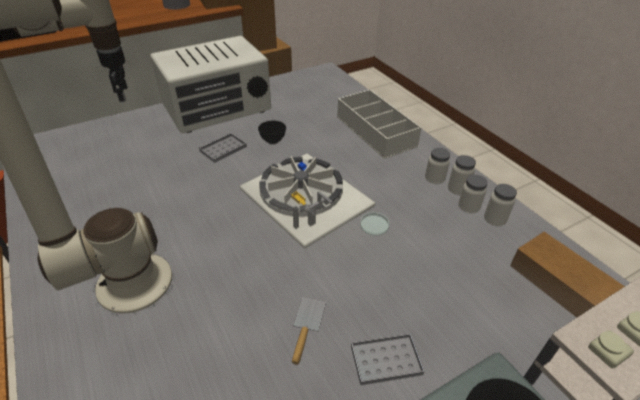

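```bash
cat > h.py <<'E'
from bench import arm, imaging
import cv2,numpy as np
def cam(n):
    m=imaging.camera_model(n); f=200/np.tan(np.radians(m['vfov']/2)); return f,m['cx'],m['cy'],np.array(m['T'])
def back(n,u,v,z):
    f,cx,cy,T=cam(n); d=T[:3,:3]@np.array([(u-cx)/f,-(v-cy)/f,-1]); o=T[:3,3]; return o+d*(z-o[2])/d[2]
def cloud(n,d):
    f,cx,cy,T=cam(n); v,u=np.mgrid[:400,:640]; c=np.stack([(u-cx)/f*d,-(v-cy)/f*d,-d],-1); return c@T[:3,:3].T+T[:3,3]
def proj(n,P):
    f,cx,cy,T=cam(n); c=(np.asarray(P)-T[:3,3])@T[:3,:3]; return np.stack([cx+f*c[...,0]/-c[...,2],cy-f*c[...,1]/-c[...,2]],-1)
def crop(im,u0,v0,w,h,k,fn): cv2.imwrite(fn,cv2.resize(im[v0:v0+h,u0:u0+w],None,fx=k,fy=k,interpolation=cv2.INTER_CUBIC))
E
python3 - <<'E'
from h import *
im=cv2.imread('pics/top0.png'); crop(im,225,140,160,125,5,'pics/topc.png')
d=np.load('pics/top0.npy'); P=cloud('top',d)
im2=cv2.imread('pics/side0.png'); crop(im2,230,140,160,115,5,'pics/sidec.png')
hsv=cv2.cvtColor(im,cv2.COLOR_BGR2HSV)
z=P[...,2]; 
print(np.median(z[300:340,100:200]), z[202,286], z[170,245], z[201,320])
# plate: heights 10..25
for nm,n,D in(('top','top','pics/top0.npy'),('side','side','pics/side0.npy')):
    Q=cloud(n,np.load(D)).reshape(-1,3)
    m=(Q[:,2]>11)&(Q[:,2]<140)&(Q[:,0]>300)&(Q[:,0]<800)&(abs(Q[:,1]-50)<260)
    q=Q[m]; 
    g=np.zeros((500,520),np.uint8); g[(q[:,0]-300).astype(int).clip(0,499),(q[:,1]+210).astype(int).clip(0,519)]=255
    g=cv2.morphologyEx(g,cv2.MORPH_CLOSE,np.ones((7,7)))
    nl,l,st,c=cv2.connectedComponentsWithStats(g); i=1+np.argmax(st[1:,4]); 
    pts=np.argwhere(l==i); r=cv2.minAreaRect((pts+[300,-210]).astype(np.float32)); print(nm,r,cv2.boxPoints(r).tolist())
    h=Q[(Q[:,2]>78)&(Q[:,2]<95)&(abs(Q[:,0]-r[0][0])<60)&(abs(Q[:,1]-r[0][1])<60)]; print(len(h),np.median(h,0))
E
```

```text
-0.11314245565608871 86.0287345516108 18.004833733613623 42.757490043161624
top ((579.7340698242188, 79.13593292236328), (300.6293640136719, 359.80841064453125), 10.491477012634277) [[399.1737365722656, 228.6618194580078], [464.6909484863281, -125.13133239746094], [760.29443359375, -70.38995361328125], [694.7772216796875, 283.4031982421875]]
331 [575.15812911  99.75464919  82.91007275]
side ((578.9476318359375, 74.27815246582031), (302.2110900878906, 361.9763488769531), 10.285377502441406) [[397.95465087890625, 225.37791442871094], [462.58587646484375, -130.78172302246094], [759.9406127929688, -76.82160949707031], [695.3093872070312, 279.3380126953125]]
225 [573.39337866  92.47397923  82.18281314]
```

View pics/topc.png

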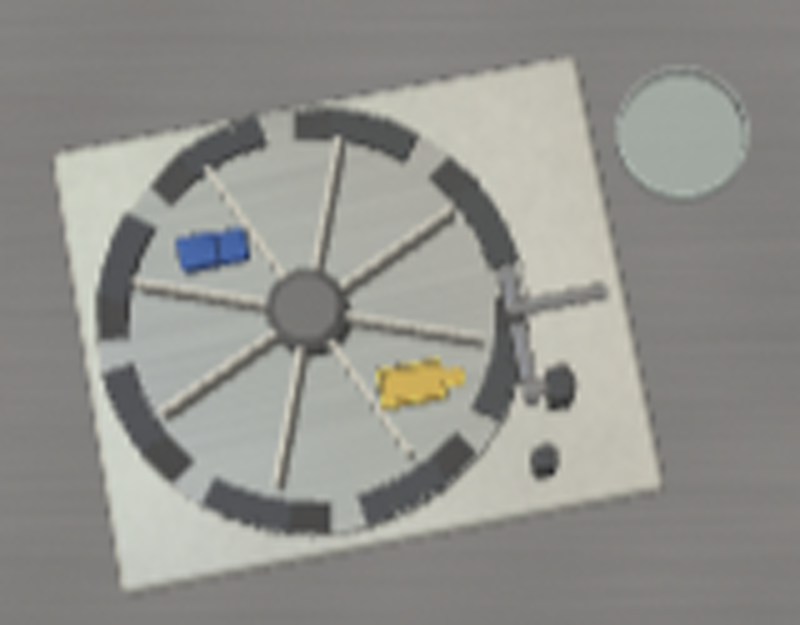

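View pics/sidec.png

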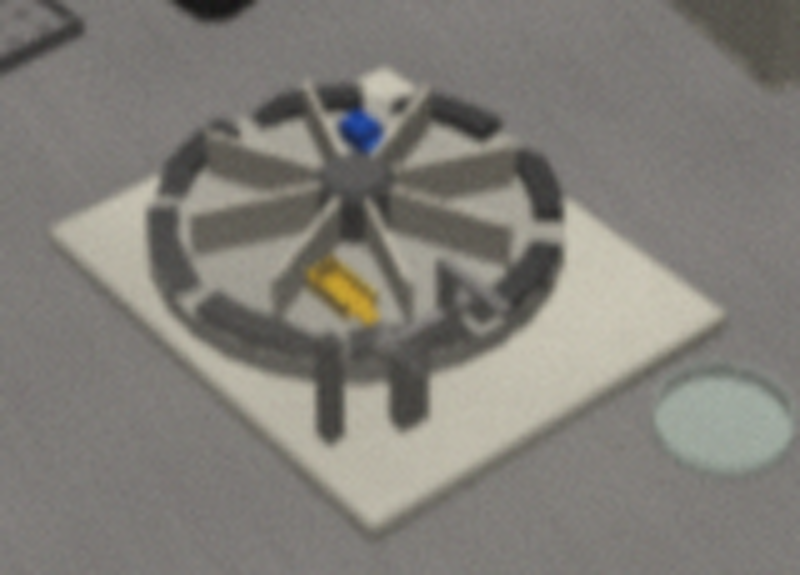

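```bash
cat >> h.py <<'E'
def tri(pt,ps):
    A=[];b=[]
    for n,(u,v) in(('top',pt),('side',ps)):
        f,cx,cy,T=cam(n); d=T[:3,:3]@np.array([(u-cx)/f,-(v-cy)/f,-1]); d/=np.linalg.norm(d); M=np.eye(3)-np.outer(d,d); A.append(M); b.append(M@T[:3,3])
    A=np.vstack(A); b=np.hstack(b); x=np.linalg.lstsq(A,b,rcond=None)[0]; return x,np.linalg.norm(A@x-b)
E
python3 - <<'E'
from h import *
c=lambda x,y,u0,v0:((x+.5)/5-.5+u0,(y+.5)/5-.5+v0)
t=lambda x,y:c(x,y,225,140); s=lambda x,y:c(x,y,230,140)
print('hub',tri(t(308,306),s(356,178)), back('top',*t(308,306),86), back('side',*s(356,178),86))
print('bar tip',tri(t(605,291),s(493,325)))
th=np.radians(10.4);R=np.array([[np.cos(th),-np.sin(th)],[np.sin(th),np.cos(th)]])
for h in([575,102.5],[574.7,100]):
  for nm,p in dict(hub=(0,0,86),bartip=(-29,-184,105),rest=(-121,-128,99),piv=(-75,-147,76),c1=(150,-205,18),c2=(-150,-205,18),c3=(-150,155,18),c4=(150,155,18)).items():
    w=np.r_[h+R@np.array(p[:2]),p[2]]; a=proj('top',w);b=proj('side',w)
    print(nm,w.round(1),((a-[225,140])*5+2).round(),((b-[230,140])*5+2).round())
E
```

```text
hub (array([576.33135964, 102.85449153,  80.89729598]), np.float64(0.20181014987469661)) [575.2922172  102.38997407  86.        ] [573.5595361   97.11682955  86.        ]
bar tip (array([576.60665087, -80.34308483,  97.72608829]), np.float64(5.895926215075483))
hub [575.  102.5  86. ] [308. 306.] [354. 173.]
bartip [579.7 -83.7 105. ] [609. 290.] [507. 316.]
rest [479.1 -45.2  99. ] [548. 456.] [327. 341.]
piv [527.8 -55.6  76. ] [563. 381.] [408. 353.]
c1 [759.5 -72.1  18. ] [578.  52.] [731. 314.]
c2 [ 464.5 -126.2   18. ] [670. 488.] [372. 532.]
c3 [399.5 227.9  18. ] [122. 595.] [ 42. 229.]
c4 [694.6 282.   18. ] [ 51. 151.] [385.  65.]
hub [574.7 100.   86. ] [312. 307.] [355. 175.]
bartip [579.4 -86.2 105. ] [613. 291.] [509. 319.]
rest [478.8 -47.7  99. ] [552. 456.] [329. 344.]
piv [527.5 -58.1  76. ] [567. 381.] [410. 355.]
c1 [759.2 -74.6  18. ] [582.  52.] [733. 316.]
c2 [ 464.2 -128.7   18. ] [673. 489.] [374. 535.]
c3 [399.2 225.4  18. ] [126. 596.] [ 43. 232.]
c4 [694.3 279.5  18. ] [ 54. 151.] [386.  67.]
```

```bash
cat >> h.py <<'E'
from scipy.spatial.transform import Rotation as Ro
TH=np.radians(10.4); H=np.array([575,101.5]); RS=np.array([[np.cos(TH),-np.sin(TH)],[np.sin(TH),np.cos(TH)]])
def go(x,y,tip):
    s=arm.read_state(); M=Ro.from_quat(s['ee_rot']).as_matrix(); w=np.r_[H+RS@[x,y],tip+arm.nose_length]
    d=M.T@(w-s['position']); ax=M[:2,0]; tw=np.arctan2(ax[1],ax[0])-(TH-np.pi/2)
    print('t%.2f delta tool mm'%s['clock'],d.round(1),'twist needed',round(tw,3),'grip',round(s['gripper_width'],1),'F',s['contact_force'].round(1)); 
    print('now sorter',(RS.T@(s['position'][:2]-H)).round(1),'tip',round(s['position'][2]-arm.nose_length,1))
E
python3 -m crank '{"delta_pos":[[0,0,0],[0,0,0],[0,0,0],[0,0,0]],"twist":[-0.11,-0.11,-0.11,-0.11]}' 0
python3 -c "
from h import *
go(4,-177,200)"
```

```text
clock: 0.43
position: [160.5, 603.8, 303.2]
ee_rot: [0.77, -0.639, 0.0, 0.001]
contact_force: [0.7, 1.0, 0.3]
gripper_width: 38.8
t0.43 delta tool mm [ 747.1 -318.1   31.4] twist needed 0.004 grip 38.8 F [0.7 1.  0.3]
now sorter [-317.   568.8] tip 230.6
```

```bash
python3 -m crank '{"delta_pos":[[0.037,-0.0159,0],[0.037,-0.0159,0],[0.037,-0.0159,0],[0.037,-0.0159,0],[0.037,-0.0159,0],[0.037,-0.0159,0],[0.037,-0.0159,0],[0.037,-0.0159,0]],"twist":[0,0,0,0,0,0,0,0]}'
python3 -m crank '{"delta_pos":[[0.037,-0.0159,0],[0.037,-0.0159,0],[0.037,-0.0159,0],[0.037,-0.0159,0],[0.037,-0.0159,0],[0.037,-0.0159,0],[0.037,-0.0159,0],[0.037,-0.0159,0]],"twist":[0,0,0,0,0,0,0,0]}'
python3 -c "
from h import *
go(4,-177,200)"
```

```text
clock: 1.1
position: [339.1, 333.6, 303.7]
ee_rot: [0.768, -0.64, -0.0, 0.0]
contact_force: [0.8, 0.4, 0.0]
gripper_width: 0.1
clock: 1.77
position: [517.4, 65.2, 303.7]
ee_rot: [0.768, -0.641, -0.0, 0.0]
contact_force: [0.5, 0.9, 1.5]
gripper_width: -0.2
t1.77 delta tool mm [151.6 -67.4  31. ] twist needed -0.001 grip -0.2 F [0.5 0.9 1.5]
now sorter [-63.2 -25.3] tip 231.1
```

```bash
python3 -m crank '{"delta_pos":[[0.030,-0.0132,0.006],[0.030,-0.0132,0.006],[0.030,-0.0132,0.006],[0.030,-0.0132,0.006],[0.028,-0.0132,0.006],[0,0,0],[0,0,0],[0,0,0]],"twist":[0,0,0,0,0,0,0,0]}'
python3 - <<'E'
from h import *
go(4,-177,90)
for n,b in(('top',(225,140,160,125)),('side',(230,120,160,120))):
    im,d=imaging.get_image(n); crop(im,*b,5,f'pics/{n}1.png')
E
```

```text
clock: 2.43
position: [608.0, -66.5, 273.4]
ee_rot: [0.768, -0.641, -0.001, 0.0]
contact_force: [0.4, 0.9, -0.1]
gripper_width: -0.2
t2.43 delta tool mm [  5.9  -2.1 110.8] twist needed -0.002 grip -0.2 F [ 0.4  0.9 -0.1]
now sorter [   2.1 -171.2] tip 200.8
```

View pics/top1.png

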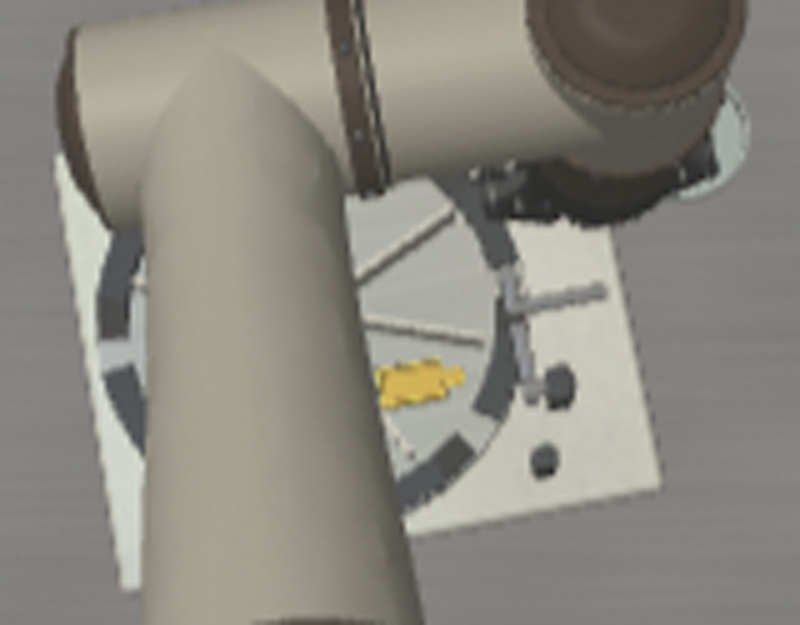

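View pics/side1.png

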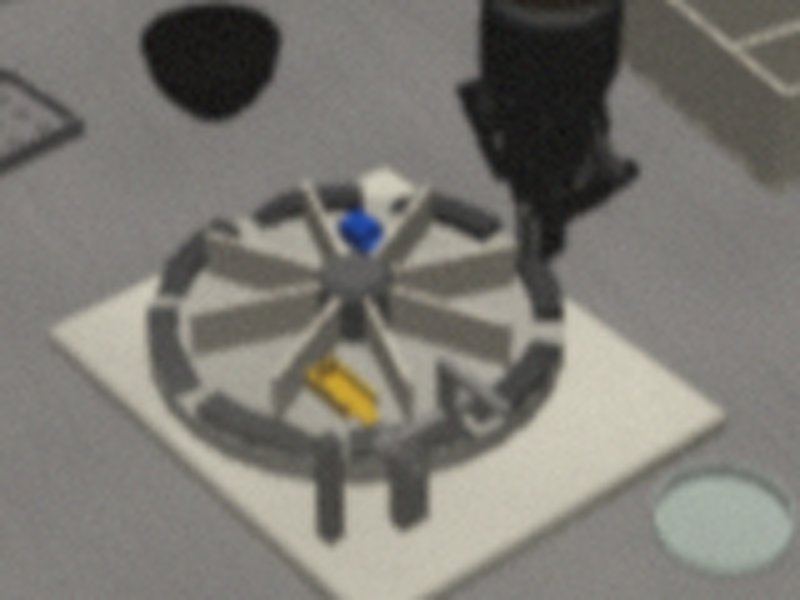

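```bash
python3 -c "
from h import *
print(arm.read_state()['joints'].round(3))"
```

```text
[ 0.157  0.383 -0.071 -0.    -1.116  1.596]
```

```bash
sed -i 's/(TH-np.pi\/2)/(TH-np.pi)/' h.py
python3 -m crank '{"delta_pos":[[0,0,0],[0,0,0],[0,0,0],[0,0,0],[0,0,0],[0,0,0],[0,0,0],[0,0,0]],"twist":[0.12,0.12,0.12,0.12,0.12,0.12,0.12,0.12]}'
python3 -m crank '{"delta_pos":[[0,0,0],[0,0,0],[0,0,0],[0,0,0],[0,0,0],[0,0,0]],"twist":[0.12,0.12,0.12,0.12,0.12,0.01]}'
python3 - <<'E'
from h import *
go(10,-178,88)
for n,b in(('top',(225,140,160,125)),('side',(230,120,160,120))):
    im,d=imaging.get_image(n); crop(im,*b,5,f'pics/{n}2.png')
E
```

```text
clock: 3.2
position: [607.9, -65.2, 274.8]
ee_rot: [-0.383, 0.924, -0.0, 0.001]
contact_force: [-0.6, -0.5, 0.3]
gripper_width: 0.2
clock: 3.7
position: [608.0, -65.3, 274.8]
ee_rot: [-0.09, 0.996, 0.0, 0.001]
contact_force: [1.1, -0.5, -0.4]
gripper_width: -0.2
t3.70 delta tool mm [ -7.6  -8.  114.2] twist needed -0.001 grip -0.2 F [ 1.1 -0.5 -0.4]
now sorter [   2.3 -170. ] tip 202.2
```

View pics/side2.png

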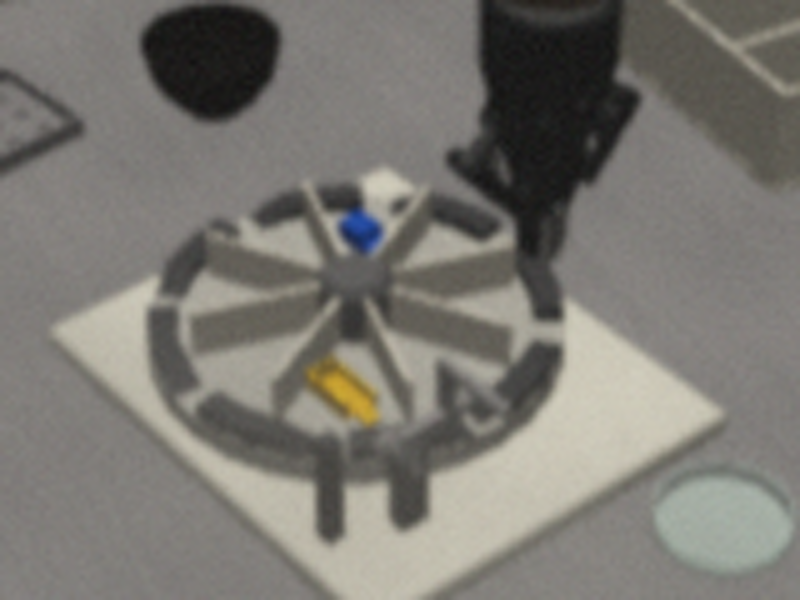

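```bash
python3 -m crank '{"delta_pos":[[-0.004,-0.004,0.025],[-0.004,-0.004,0.025],[0,0,0.025],[0,0,0.025],[0,0,0.010],[0,0,0],[0,0,0]],"twist":[0,0,0,0,0,0,0]}'
python3 - <<'E'
from h import *
go(10,-178,94)
s=arm.read_state();print(proj('side',s['position']-[0,0,arm.nose_length]))
for n,b in(('top',(225,140,160,125)),('side',(260,140,100,90))):
    im,d=imaging.get_image(n); crop(im,*b,5 if n=='top' else 7,f'pics/{n}3.png')
E
```

```text
clock: 4.38
position: [618.1, -72.8, 164.5]
ee_rot: [-0.091, 0.996, -0.0, 0.0]
contact_force: [0.5, -0.2, -0.0]
gripper_width: -0.1
t4.38 delta tool mm [ 0.9  1.2 -2.1] twist needed 0.001 grip -0.1 F [ 0.5 -0.2 -0. ]
now sorter [  10.9 -179.2] tip 91.9
[339.9951699  199.74987901]
```

View pics/side3.png

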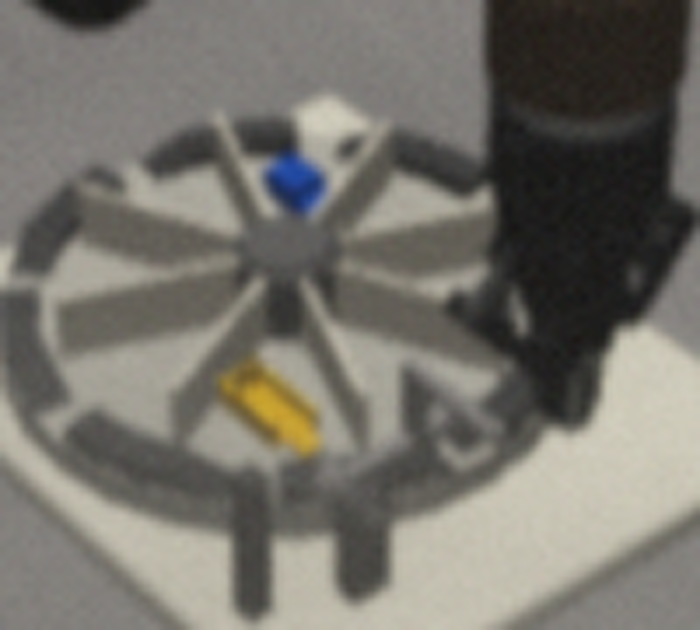

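View pics/top3.png

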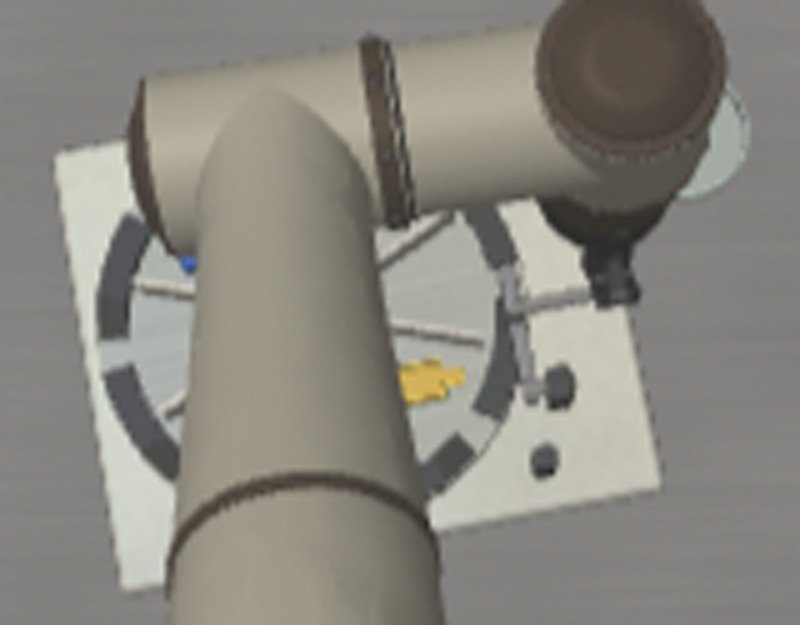

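```bash
python3 -m crank '{"delta_pos":[[0.005,0.002,0],[0.005,0.002,0],[0.004,0.002,0],[0.003,0,0],[0.003,0,0],[0.003,0,0]],"twist":[0,0,0,0,0,0]}'
python3 - <<'E'
from h import *
go(-13,-173,94)
for n,b in(('side',(260,140,100,90)),):
    im,d=imaging.get_image(n); crop(im,*b,5 if n=='top' else 7,f'pics/{n}4.png')
E
```

```text
clock: 4.98
position: [595.3, -71.0, 165.1]
ee_rot: [-0.091, 0.996, -0.0, 0.003]
contact_force: [3.5, 0.8, 2.5]
gripper_width: 0.1
t4.98 delta tool mm [ 1.9  0.4 -1.5] twist needed 0.0 grip 0.1 F [3.5 0.8 2.5]
now sorter [ -11.1 -173.4] tip 92.5
```

View pics/side4.png

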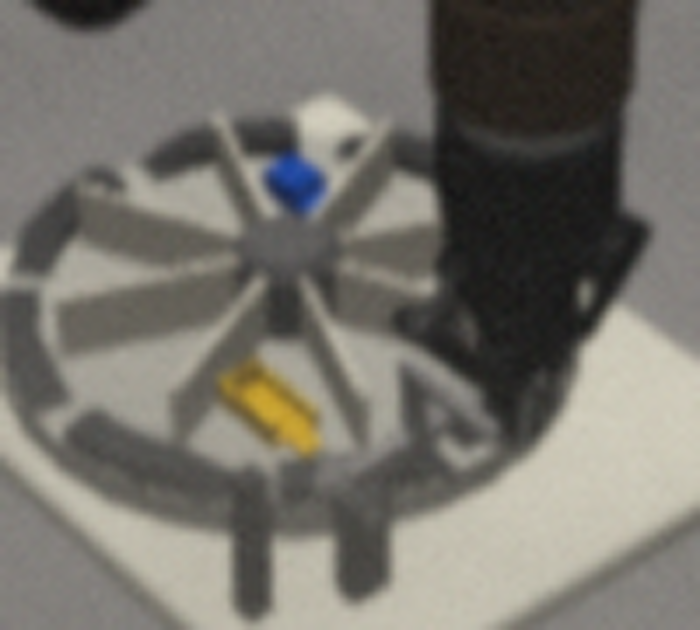

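```bash
python3 -m crank '{"delta_pos":[[0.003,0,-0.003],[0.004,0,-0.003],[0.004,0,-0.003],[0.004,0,-0.002],[0.004,0,-0.002],[0.004,0,-0.002],[0.004,0,-0.001],[0.004,0,-0.001]],"twist":[0,0,0,0,0,0,0,0]}'
python3 - <<'E'
from h import *
go(-60,-173,110)
for n,b in(('side',(260,140,100,90)),):
    im,d=imaging.get_image(n); crop(im,*b,5 if n=='top' else 7,f'pics/{n}5.png')
E
```

```text
clock: 5.7
position: [562.7, -77.0, 180.9]
ee_rot: [-0.09, 0.996, 0.0, -0.0]
contact_force: [0.9, 0.2, 0.3]
gripper_width: 0.1
t5.70 delta tool mm [15.7  0.3 -1.7] twist needed -0.001 grip 0.1 F [0.9 0.2 0.3]
now sorter [ -44.3 -173.3] tip 108.3
```

View pics/side5.png

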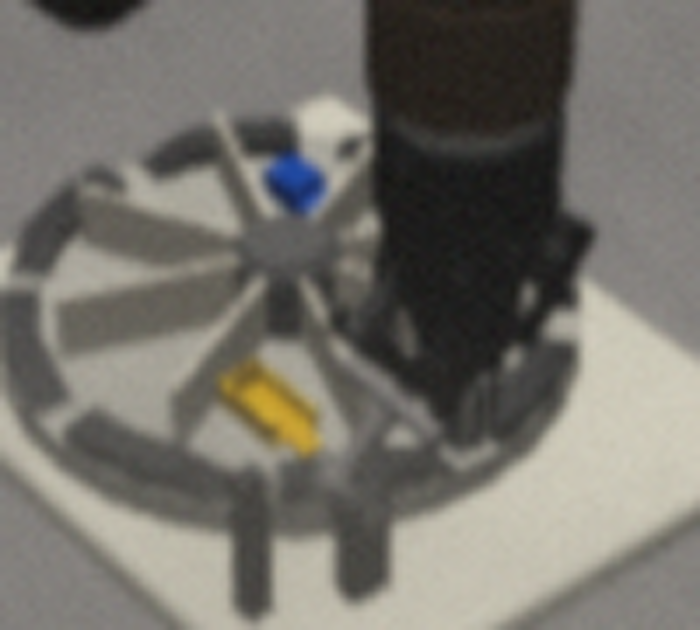

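```bash
python3 -m crank '{"delta_pos":[[0.004,0,0],[0.004,0,0],[0.004,0,0],[0.005,0,0],[0.005,0,0],[0.005,0,0.001],[0.005,0,0.001],[0.005,0,0.001]],"twist":[0,0,0,0,0,0,0,0]}'
python3 - <<'E'
from h import *
go(-92,-173,104)
for n,b in(('side',(260,140,100,90)),):
    im,d=imaging.get_image(n); crop(im,*b,5 if n=='top' else 7,f'pics/{n}6.png')
E
```

```text
clock: 6.42
position: [526.4, -83.6, 177.7]
ee_rot: [-0.09, 0.996, 0.0, -0.0]
contact_force: [-0.1, 0.7, 0.5]
gripper_width: 0.1
t6.42 delta tool mm [10.8  0.3  1.1] twist needed -0.001 grip 0.1 F [-0.1  0.7  0.5]
now sorter [ -81.2 -173.3] tip 105.1
```

View pics/side6.png

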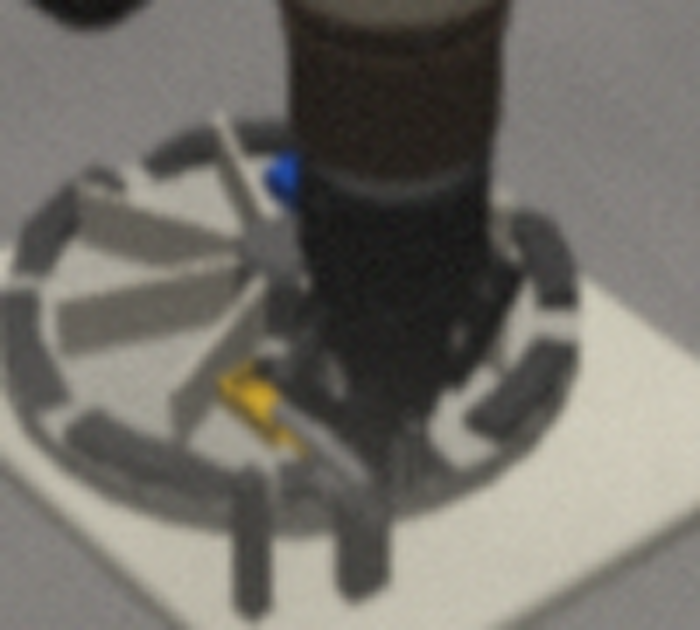

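```bash
python3 -m crank '{"delta_pos":[[0.003,0,0.001],[0.003,0,0.001],[0.003,0,0.001],[0.003,0,0.001],[0,0,0],[0,0,0],[0,0,0]],"twist":[0,0,0,0,0,0,0]}'
python3 - <<'E'
from h import *
go(-92,-173,104)
for n,b in(('side',(260,140,100,90)),):
    im,d=imaging.get_image(n); crop(im,*b,5 if n=='top' else 7,f'pics/{n}7.png')
E
```

```text
clock: 7.05
position: [515.5, -85.6, 174.0]
ee_rot: [-0.09, 0.996, -0.0, 0.0]
contact_force: [-0.2, 0.8, -0.2]
gripper_width: -0.4
t7.05 delta tool mm [-0.3  0.3 -2.6] twist needed -0.0 grip -0.4 F [-0.2  0.8 -0.2]
now sorter [ -92.3 -173.3] tip 101.4
```

View pics/side7.png

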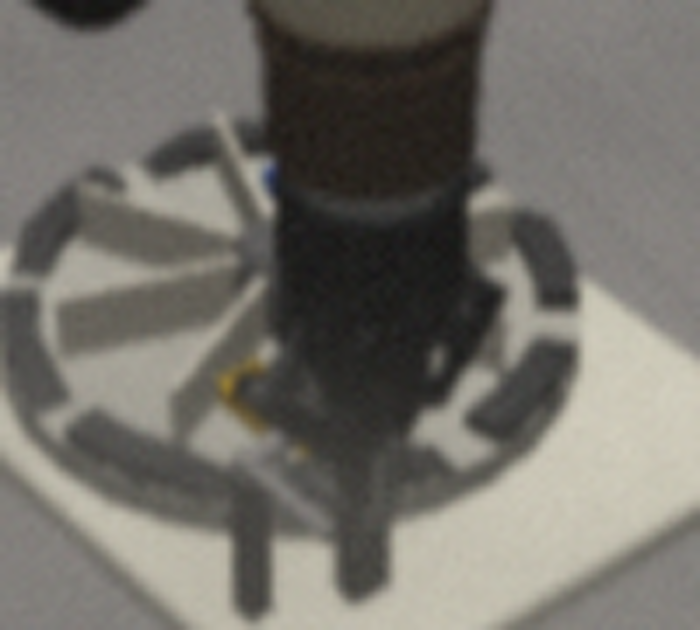

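```bash
python3 -m crank '{"delta_pos":[[-0.003,0,-0.003],[-0.003,0,-0.010],[0,0,-0.025],[0,0,-0.030],[0,0,-0.030],[0,0,-0.010],[0,0,0]],"twist":[0,0,0,0,0,0,0]}'
python3 - <<'E'
from h import *
go(-85,82,150)
for n,b in(('side',(260,140,100,90)),):
    im,d=imaging.get_image(n); crop(im,*b,5 if n=='top' else 7,f'pics/{n}8.png')
E
```

```text
clock: 7.68
position: [522.8, -84.5, 285.6]
ee_rot: [-0.091, 0.996, -0.0, 0.004]
contact_force: [0.8, -0.4, -0.1]
gripper_width: -0.2
t7.68 delta tool mm [  0.6 255.6  62.7] twist needed -0.0 grip -0.2 F [ 0.8 -0.4 -0.1]
now sorter [ -84.9 -173.5] tip 213.0
```

View pics/side8.png

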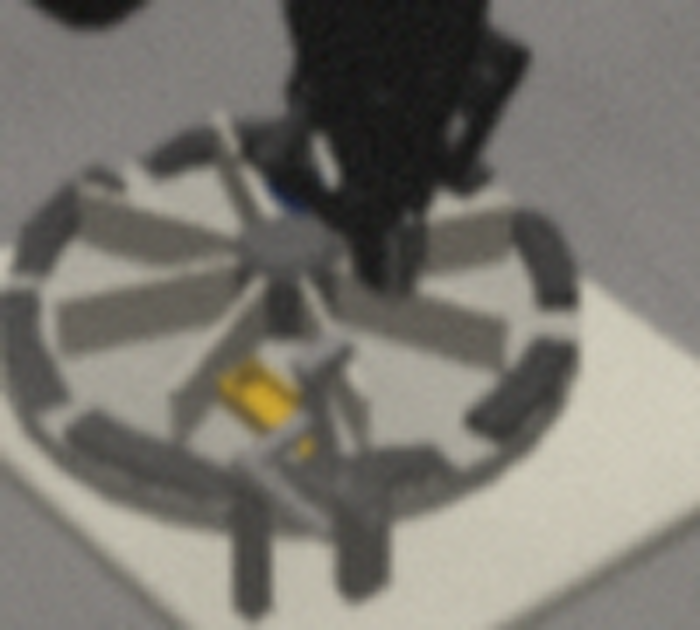

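```bash
python3 -m crank '{"delta_pos":[[0,0.0365,0],[0,0.0365,0],[0,0.0365,0],[0,0.0365,0],[0,0.0365,0],[0,0.0365,0],[0,0.0365,0],[0,0,0]],"twist":[0,0,0,0,0,0,0,0]}'
python3 -m crank '{"delta_pos":[[0,0,0.03],[0,0,0.03],[0,0,0.02],[0,0,0],[0,0,0]],"twist":[0,0,0,0,0]}'
python3 - <<'E'
from h import *
go(-85,82,60)
for n,b in(('side',(260,120,100,90)),('top',(225,140,160,125))):
    im,d=imaging.get_image(n); crop(im,*b,5 if n=='top' else 7,f'pics/{n}9.png')
E
```

```text
clock: 8.4
position: [474.1, 171.2, 280.1]
ee_rot: [-0.093, 0.996, -0.0, -0.001]
contact_force: [-0.4, 0.3, 0.8]
gripper_width: -0.3
clock: 8.82
position: [474.6, 166.1, 200.2]
ee_rot: [-0.09, 0.996, -0.001, -0.002]
contact_force: [0.5, 0.3, 0.3]
gripper_width: -0.0
t8.82 delta tool mm [-2.4  0.5 67.6] twist needed -0.0 grip -0.0 F [0.5 0.3 0.3]
now sorter [-87.1  81.7] tip 127.6
```

View pics/side9.png

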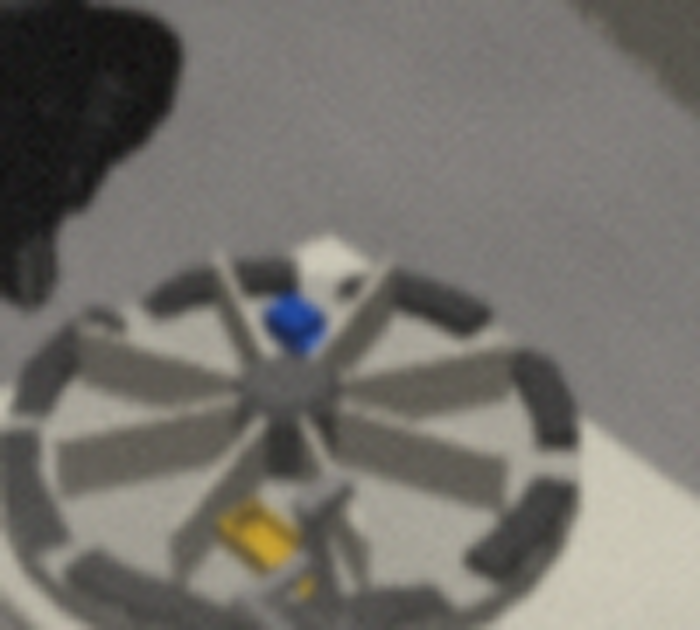

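View pics/top9.png

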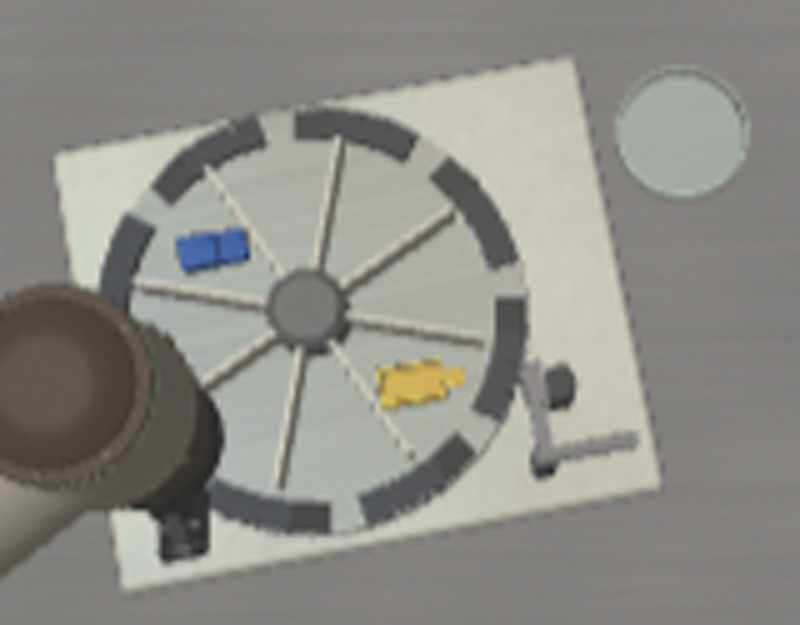

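```bash
python3 -m crank '{"delta_pos":[[0,0,0.02],[0,0,0.02],[0,0,0.015],[0,0,0.011],[0,0,0],[0,0,0]],"twist":[0,0,0,0,0,0]}'
python3 - <<'E'
from h import *
go(-62,82,60)
for n,b in(('side',(260,120,100,90)),):
    im,d=imaging.get_image(n); crop(im,*b,5 if n=='top' else 7,f'pics/{n}10.png')
E
```

```text
clock: 9.42
position: [475.8, 167.0, 136.9]
ee_rot: [-0.09, 0.996, 0.0, 0.001]
contact_force: [0.1, -0.8, -0.4]
gripper_width: -0.1
t9.42 delta tool mm [-23.7  -0.3   4.3] twist needed -0.0 grip -0.1 F [ 0.1 -0.8 -0.4]
now sorter [-85.7  82.3] tip 64.3
```

View pics/side10.png

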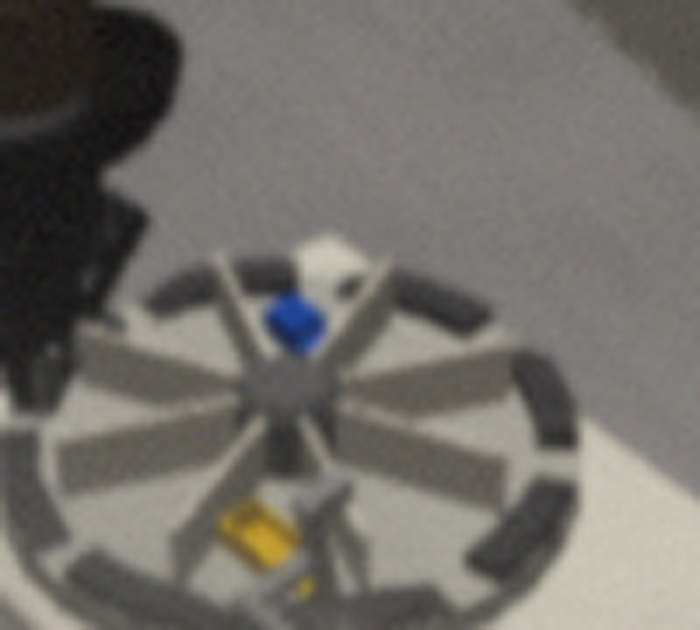

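```bash
python3 -m crank '{"delta_pos":[[-0.006,0,0],[-0.006,0,0.002],[-0.005,0,0.002],[-0.004,0,0],[-0.004,0,0],[-0.004,0,0],[-0.005,0,0],[-0.005,0,0]],"twist":[0,0,0,0,0,0,0,0]}'
python3 - <<'E'
from h import *
go(0,82,60)
for n,b in(('side',(260,120,100,90)),):
    im,d=imaging.get_image(n); crop(im,*b,5 if n=='top' else 7,f'pics/{n}11.png')
E
```

```text
clock: 10.13
position: [513.1, 173.4, 131.5]
ee_rot: [-0.09, 0.996, -0.0, -0.001]
contact_force: [-2.1, 1.1, 1.0]
gripper_width: -0.1
t10.13 delta tool mm [-47.9   0.2  -1.3] twist needed -0.001 grip -0.1 F [-2.1  1.1  1. ]
now sorter [-47.9  81.9] tip 58.9
```

View pics/side11.png

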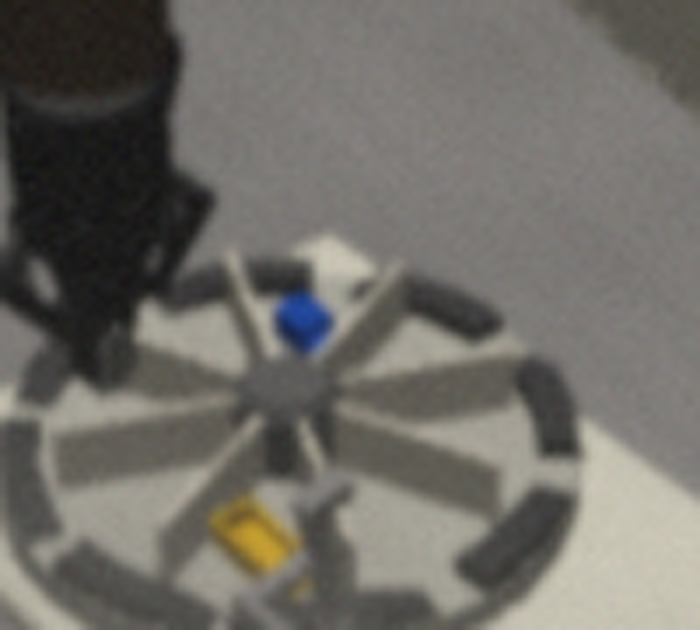

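```bash
python3 -m crank '{"delta_pos":[[-0.005,0,0],[-0.005,0,0],[-0.005,0,0],[-0.005,0,0],[-0.005,0,0],[-0.005,0,0],[-0.005,0,0],[-0.004,0,0]],"twist":[0,0,0,0,0,0,0,0]}'
python3 -m crank '{"delta_pos":[[-0.003,0,0],[-0.003,0,0],[-0.003,0,0],[-0.002,0,0],[0,0,0],[0,0,0]],"twist":[0,0,0,0,0,0]}'
cat >> h.py <<'E'
def fins(n,im,fn,b,k,ang):
    u0,v0,w,h=b; c=cv2.resize(im[v0:v0+h,u0:u0+w],None,fx=k,fy=k,interpolation=cv2.INTER_CUBIC)
    for i in range(8):
        a=np.radians(22.5+45*i)+ang
        for r,col in((112,(0,0,255)),(60,(0,255,0))):
            w_=np.r_[H+RS@[r*np.cos(a),r*np.sin(a)],81]; p=(proj(n,w_)-[u0,v0]+.5)*k-.5
            cv2.circle(c,tuple(int(x) for x in p.round()),2,col,-1)
    cv2.imwrite(fn,c)
E
python3 - <<'E'
from h import *
go(10,82,60)
for n,b in(('side',(260,120,100,90)),('top',(225,140,160,125))):
    im,d=imaging.get_image(n); fins(n,im,f'pics/{n}12.png',b,5 if n=='top' else 7,-0.66)
fins('top',cv2.imread('pics/top0.png'),'pics/top0f.png',(225,140,160,125),5,0.05)
E
```

```text
clock: 10.85
position: [552.6, 181.0, 131.9]
ee_rot: [-0.09, 0.996, 0.0, 0.0]
contact_force: [-1.3, -0.1, 0.1]
gripper_width: 0.2
clock: 11.35
position: [563.4, 183.1, 132.2]
ee_rot: [-0.09, 0.996, 0.0, 0.001]
contact_force: [1.3, 0.4, 0.3]
gripper_width: 0.2
t11.35 delta tool mm [-6.7 -0.3 -0.4] twist needed -0.0 grip 0.2 F [1.3 0.4 0.3]
now sorter [ 3.3 82.3] tip 59.6
```

View pics/side12.png

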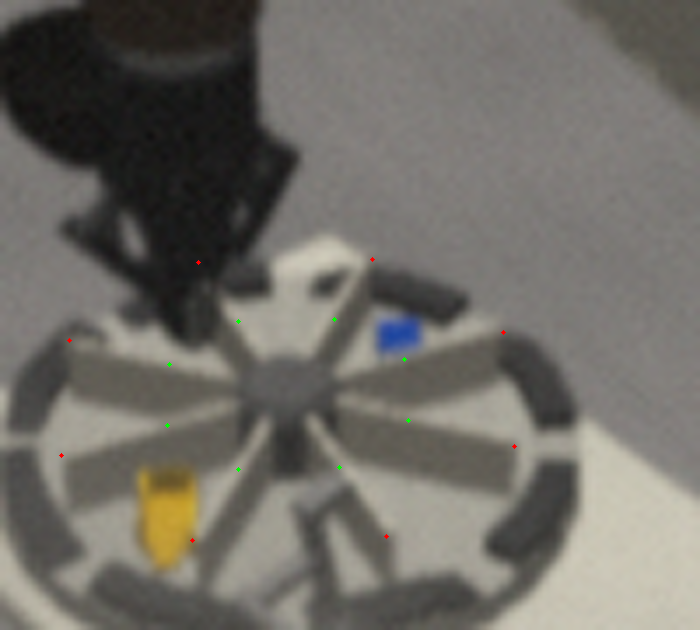

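View pics/top12.png

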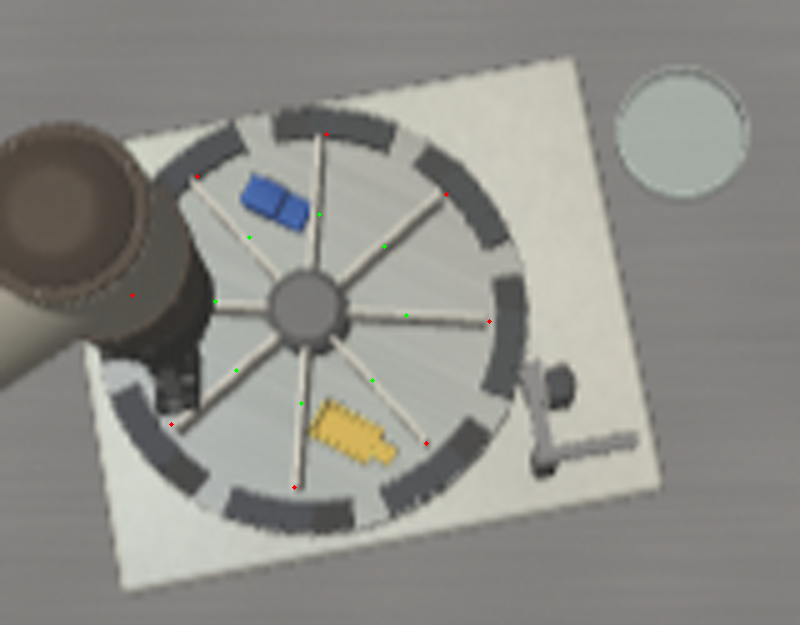

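View pics/top0f.png

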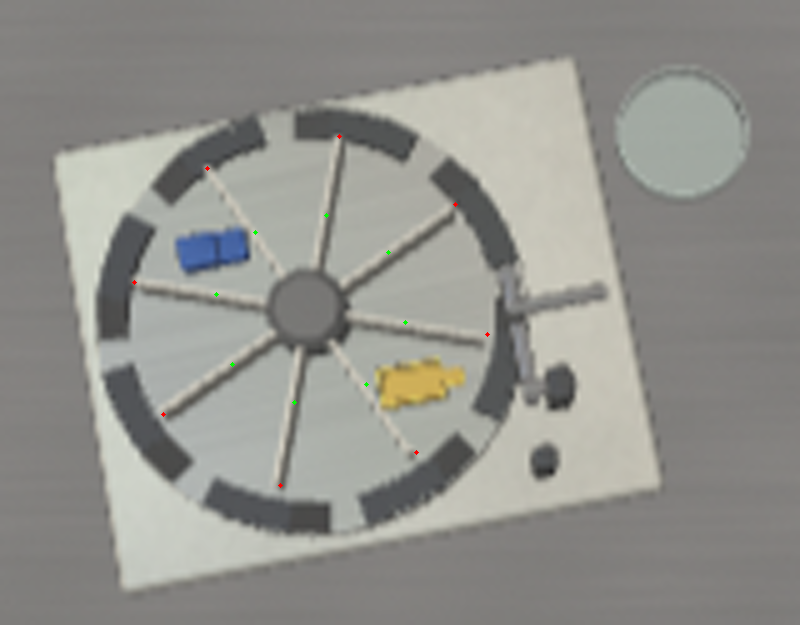

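```bash
python3 -m crank '{"delta_pos":[[-0.002,0,0],[-0.002,0,0],[-0.002,0,0],[-0.001,0,0],[-0.001,0,0],[0,0,0],[0,0,0]],"twist":[0,0,0,0,0,0,0]}'
python3 - <<'E'
from h import *
go(10,82,60)
for n,b in(('side',(260,120,100,90)),('top',(225,140,160,125))):
    im,d=imaging.get_image(n); fins(n,im,f'pics/{n}13.png',b,5 if n=='top' else 7,-0.74)
E
```

```text
clock: 12.03
position: [570.8, 184.3, 131.8]
ee_rot: [-0.09, 0.996, 0.0, 0.0]
contact_force: [-1.0, -0.6, -0.5]
gripper_width: -0.2
t12.03 delta tool mm [ 0.8 -0.2 -0.8] twist needed -0.001 grip -0.2 F [-1.  -0.6 -0.5]
now sorter [10.8 82.2] tip 59.2
```

View pics/top13.png

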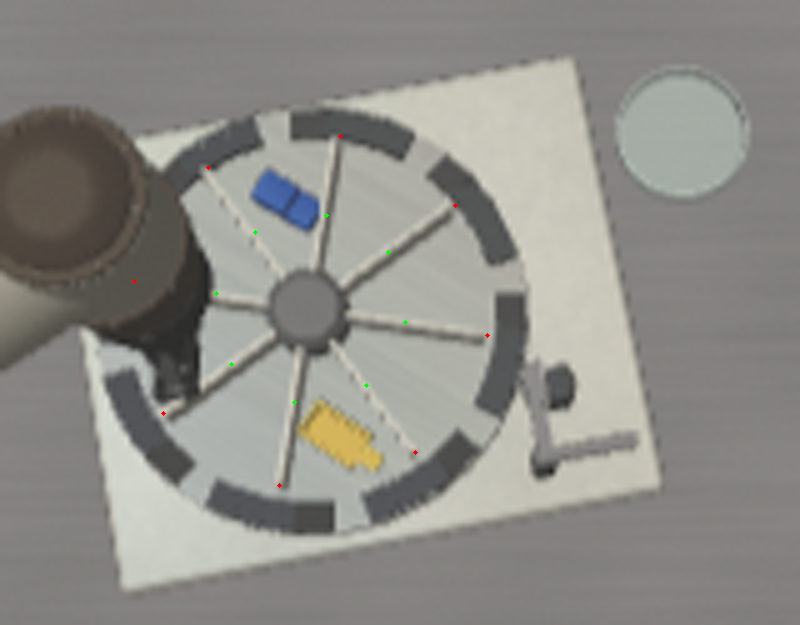

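```bash
python3 -m crank '{"delta_pos":[[0.006,0,0],[0.008,0,0],[0.006,0,-0.005],[0,0,-0.03],[0,0,-0.03],[0,0,-0.04],[0,0,-0.035],[0,0,0]],"twist":[0,0,0,0,0,0,0,0]}'
python3 - <<'E'
from h import *
go(-158,-173,200)
E
```

```text
clock: 12.8
position: [553.5, 181.8, 281.3]
ee_rot: [-0.091, 0.996, 0.003, 0.008]
contact_force: [-0.3, -0.4, 0.8]
gripper_width: -0.4
t12.80 delta tool mm [ 151.8 -255.7    5.2] twist needed 0.001 grip -0.4 F [-0.3 -0.4  0.8]
now sorter [-6.7 82.9] tip 208.7
```

```bash
python3 -m crank '{"delta_pos":[[0.019,-0.032,0],[0.019,-0.032,0],[0.019,-0.032,0],[0.019,-0.032,0],[0.019,-0.032,0],[0.019,-0.032,0],[0.019,-0.032,0],[0.019,-0.032,0]],"twist":[0,0,0,0,0,0,0,0]}'
python3 -m crank '{"delta_pos":[[0,0,0],[0,0,0.02],[0,0,0.02],[0,0,0],[0,0,0]],"twist":[0,0,0,0,0]}'
python3 - <<'E'
from h import *
go(-158,-173,94)
for n,b in(('side',(260,140,100,90)),('top',(225,140,160,125))):
    im,d=imaging.get_image(n); fins(n,im,f'pics/{n}14.png',b,5 if n=='top' else 7,-0.735)
E
```

```text
clock: 13.47
position: [446.0, -99.8, 272.4]
ee_rot: [-0.091, 0.996, -0.0, 0.001]
contact_force: [0.4, -0.3, 0.6]
gripper_width: -0.1
clock: 13.88
position: [446.9, -98.5, 231.8]
ee_rot: [-0.091, 0.996, -0.0, -0.001]
contact_force: [0.1, 0.3, 0.3]
gripper_width: 0.0
t13.88 delta tool mm [-4.2  0.6 65.1] twist needed -0.0 grip 0.0 F [0.1 0.3 0.3]
now sorter [-162.1 -173.6] tip 159.2
```

View pics/top14.png

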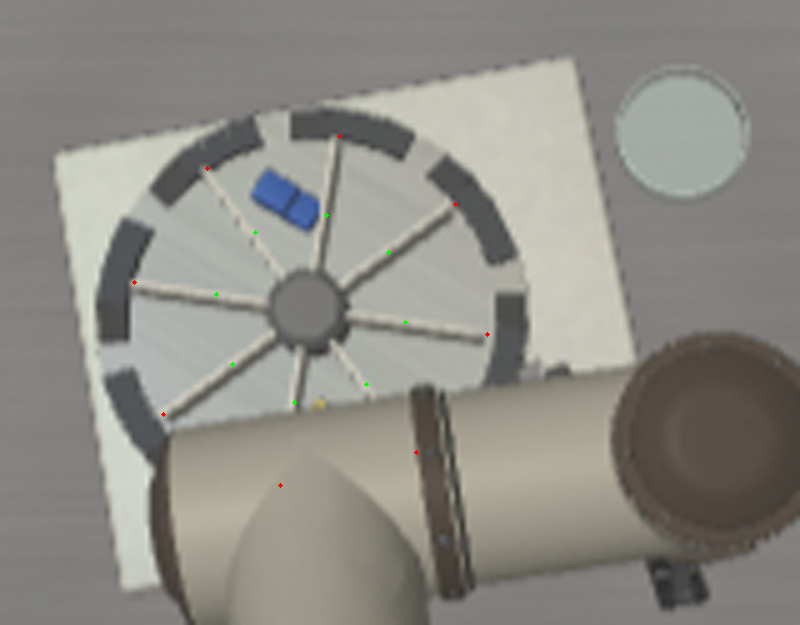

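View pics/side14.png

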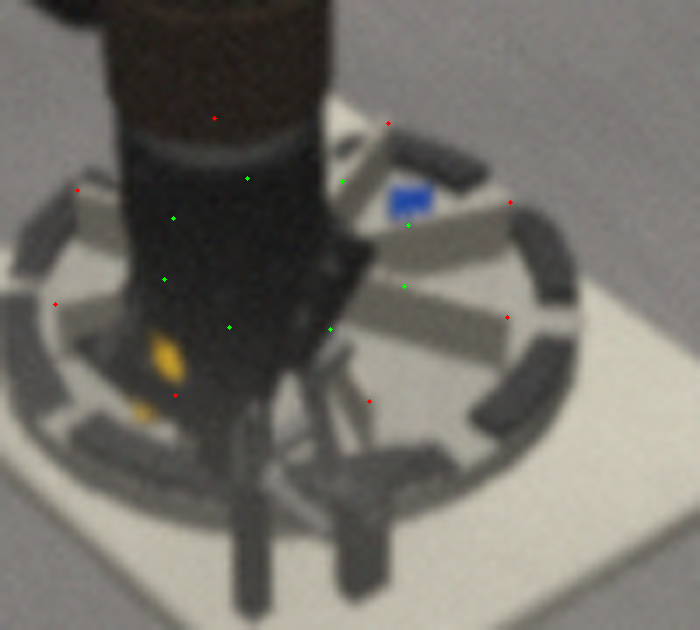

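```bash
python3 -m crank '{"delta_pos":[[0,0,0.02],[0,0,0.02],[0,0,0.015],[0,0,0.01],[0,0,0],[0,0,0]],"twist":[0,0,0,0,0,0]}'
python3 -m crank '{"delta_pos":[[-0.004,0,0],[-0.004,0,0],[-0.004,0,0],[-0.004,0,0],[-0.004,0,0],[-0.003,0,0],[-0.003,0,-0.001],[0,0,0]],"twist":[0,0,0,0,0,0,0,0]}'
python3 - <<'E'
from h import *
go(-112,-173,94)
for n,b in(('side',(260,140,100,90)),):
    im,d=imaging.get_image(n); crop(im,*b,7,f'pics/{n}15.png')
E
```

```text
clock: 14.48
position: [448.2, -98.3, 167.7]
ee_rot: [-0.091, 0.996, -0.0, 0.001]
contact_force: [-0.0, 0.0, -0.4]
gripper_width: 0.0
clock: 15.15
position: [471.1, -94.4, 167.5]
ee_rot: [-0.09, 0.996, -0.0, -0.003]
contact_force: [-4.8, -1.3, 3.1]
gripper_width: 0.2
t15.15 delta tool mm [-25.6   0.9   0.7] twist needed -0.001 grip 0.2 F [-4.8 -1.3  3.1]
now sorter [-137.6 -173.9] tip 94.9
```

View pics/side15.png

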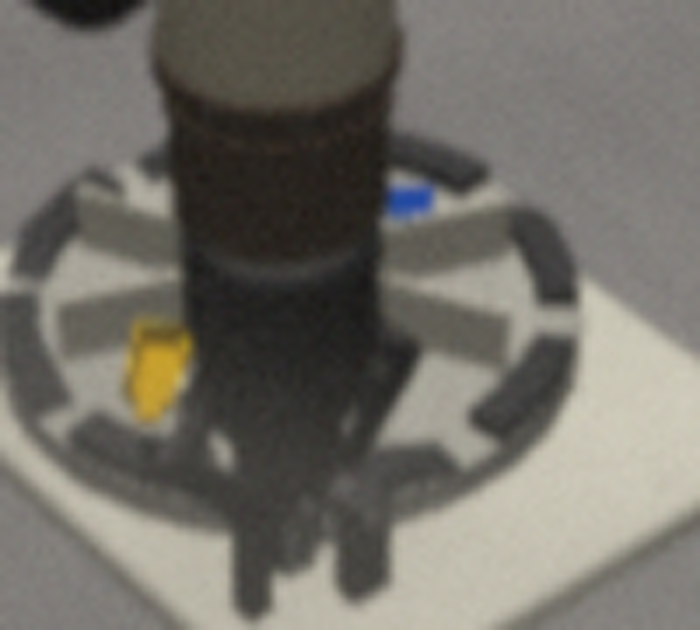

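```bash
python3 -m crank '{"delta_pos":[[-0.003,0,-0.002],[-0.003,0,-0.002],[-0.003,0,-0.002],[-0.003,0,-0.002],[-0.003,0,-0.001],[-0.003,0,-0.001],[-0.003,0,0],[-0.003,0,0]],"twist":[0,0,0,0,0,0,0,0]}'
python3 - <<'E'
from h import *
go(-112,-173,104)
for n,b in(('side',(260,140,100,90)),):
    im,d=imaging.get_image(n); crop(im,*b,7,f'pics/{n}16.png')
E
```

```text
clock: 15.87
position: [497.5, -89.3, 177.9]
ee_rot: [-0.09, 0.996, 0.0, 0.001]
contact_force: [-0.2, -0.4, 0.3]
gripper_width: -0.2
t15.87 delta tool mm [1.3 0.7 1.3] twist needed -0.0 grip -0.2 F [-0.2 -0.4  0.3]
now sorter [-110.7 -173.7] tip 105.3
```

View pics/side16.png

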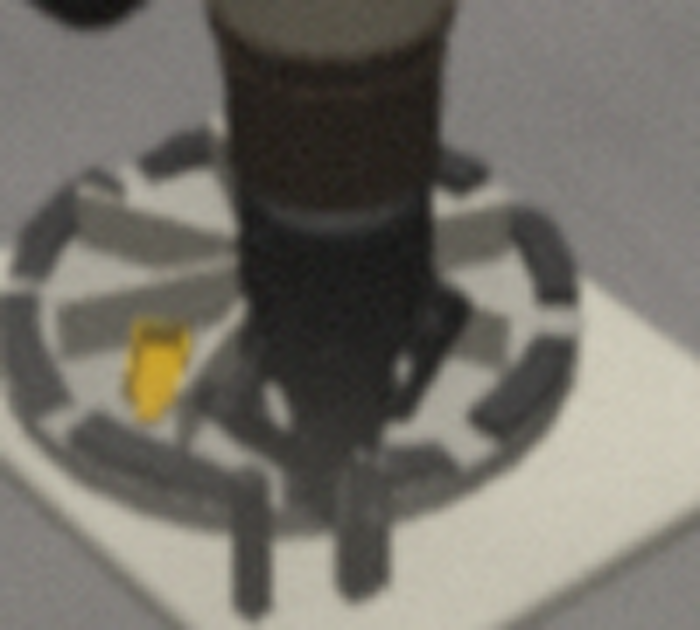

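```bash
python3 -m crank '{"delta_pos":[[-0.003,0,0],[-0.003,0,0],[-0.003,0,0],[-0.003,0,0],[0,0,0],[0,0,0],[0,0,0]],"twist":[0,0,0,0,0,0,0]}'
python3 - <<'E'
from h import *
go(-112,-173,104)
for n,b in(('side',(260,140,100,90)),):
    im,d=imaging.get_image(n); crop(im,*b,7,f'pics/{n}17.png')
E
```

```text
clock: 16.5
position: [508.4, -87.4, 177.8]
ee_rot: [-0.09, 0.996, 0.0, -0.0]
contact_force: [0.4, -0.3, -0.1]
gripper_width: 0.6
t16.50 delta tool mm [12.4  0.8  1.2] twist needed -0.001 grip 0.6 F [ 0.4 -0.3 -0.1]
now sorter [ -99.6 -173.8] tip 105.2
```

View pics/side17.png

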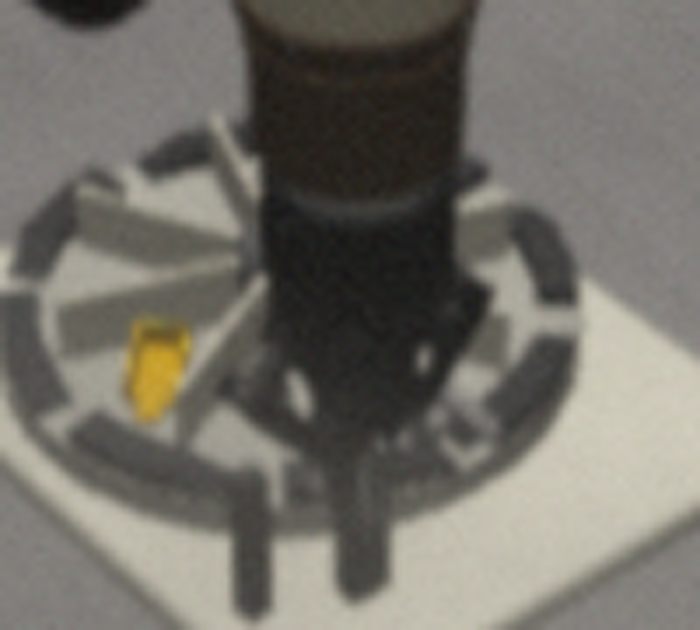

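Pawl has dropped. I'll back off, lift, move clear and check.

```bash
python3 -m crank '{"delta_pos":[[0.008,0,0],[0.008,0,-0.005],[0.008,0,-0.02],[0,0,-0.03],[0,0,-0.03],[0.02,-0.03,0],[0.02,-0.035,0],[0.02,-0.035,0]],"twist":[0,0,0,0,0,0,0,0]}'
python3 -m crank '{"delta_pos":[[0.03,-0.02,0],[0.03,-0.02,0],[0.03,-0.02,0],[0,0,0],[0,0,0]],"twist":[0,0,0,0,0]}'
python3 - <<'E'
from h import *
go(-112,-173,104)
for n,b in(('side',(260,140,100,90)),('top',(225,140,160,125))):
    im,d=imaging.get_image(n); cv2.imwrite(f'pics/{n}f.png',im);fins(n,im,f'pics/{n}18.png',b,5 if n=='top' else 7,-0.735)
    P=cloud(n,d)
    w=np.r_[H+RS@[-29,-165],105]; u=proj(n,w).round().astype(int); print(n,u,P[u[1]-2:u[1]+3,u[0]-2:u[0]+3,2].max())
E
```

```text
clock: 17.22
position: [442.5, -201.4, 264.2]
ee_rot: [-0.092, 0.996, -0.0, 0.001]
contact_force: [0.3, -0.3, 0.5]
gripper_width: 0.1
clock: 17.63
position: [363.9, -276.9, 263.3]
ee_rot: [-0.089, 0.996, -0.0, 0.0]
contact_force: [0.8, -0.0, 0.6]
gripper_width: -0.0
t17.63 delta tool mm [-163.2  161.8   86.8] twist needed -0.004 grip -0.0 F [ 0.8 -0.   0.6]
now sorter [-275.9 -334.1] tip 190.7
side [327 200] 110.05836903380464
top [341 199] 1209.5673145195487
```

View pics/side18.png

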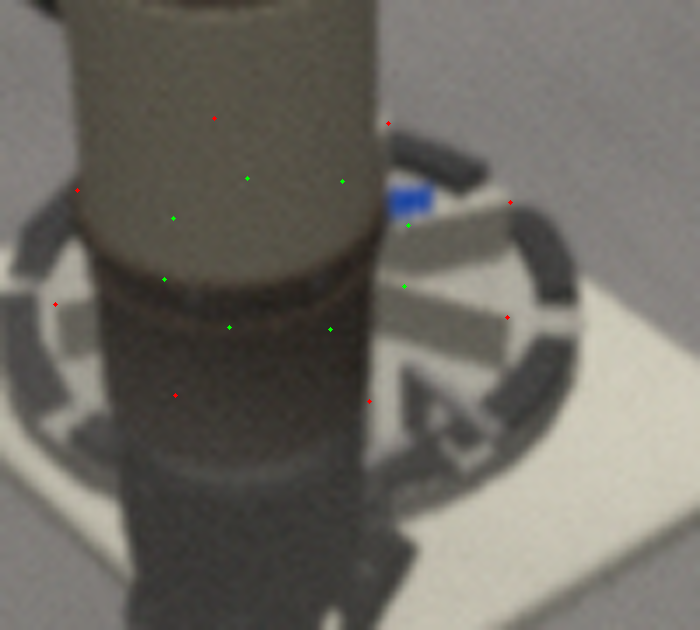

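View pics/top18.png

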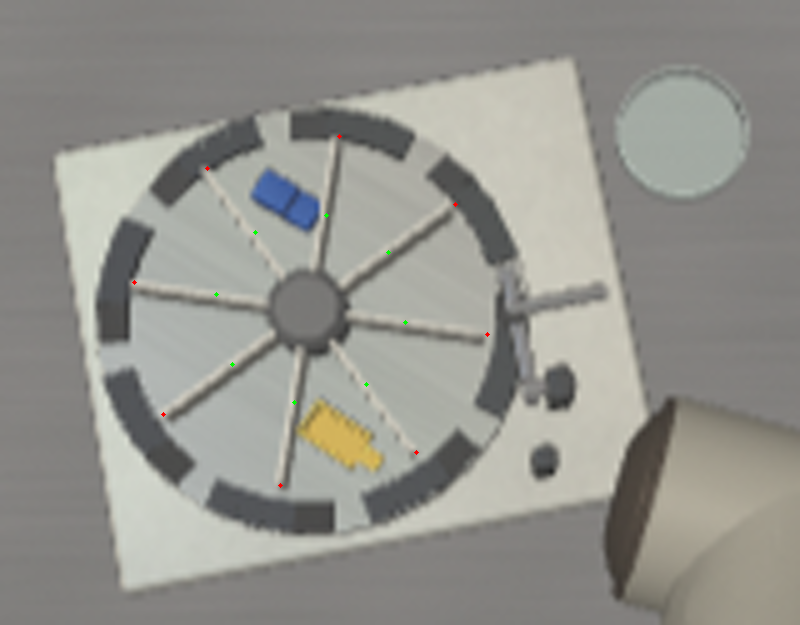

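View pics/topf.png

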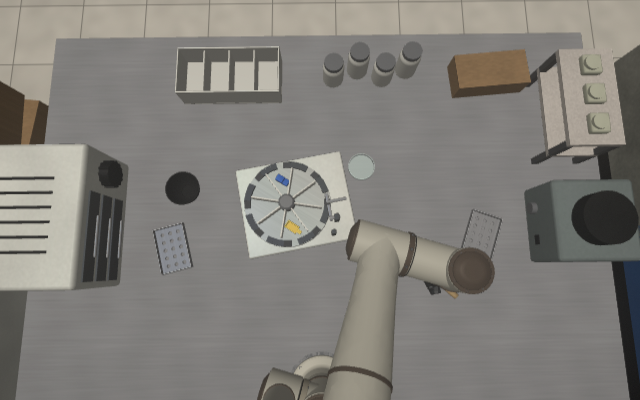

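Run:
```python
from h import *
for n,r in(('side',(316,190,18,20)),('top',(329,192,20,14))):
    a=cv2.imread(f'pics/{n}0.png',0).astype(np.float32);b=cv2.imread(f'pics/{n}f.png',0).astype(np.float32)
    u,v,w,h=r; k=4
    A=cv2.resize(a[v-4:v+h+4,u-4:u+w+4],None,fx=k,fy=k,interpolation=cv2.INTER_CUBIC);B=cv2.resize(b[v:v+h,u:u+w],None,fx=k,fy=k,interpolation=cv2.INTER_CUBIC)
    m=cv2.matchTemplate(A,B,cv2.TM_CCOEFF_NORMED); _,mx,_,l=cv2.minMaxLoc(m); print(n,mx,(np.array(l)/k-4))
    for an in(0,.12):
        t=np.arctan2(39,46)+an; print(an,proj(n,np.r_[H+RS@[-75+60.3*np.cos(t),-175],66+60.3*np.sin(t)]).round(2))
```

```text
side 0.9776429533958435 [-0.25  0.25]
0 [329.27 201.43]
0.12 [328.04 200.84]
top 0.9896886348724365 [0. 0.]
0 [343.79 198.19]
0.12 [344.21 199.47]
```

```bash
python3 -c "
from bench import job_done
print(job_done())"
```

```text
the job is handed in; nothing more can be done
None
```

The wheel is back one notch, the pawl lies down in the new notch, and I have handed the job in. The hand-in reports no verdict.

- **What I did:** With the gripper shut, I pushed the finger bar back with the fingertips until the pawl fell onto its rest post. I then pushed one fin until the wheel had turned one notch clockwise. Last, I tipped the pawl forward, let it drop, and moved the arm clear.
- **Wheel:** It started at about 0.05 rad and now matches about -0.735 rad in the top view, inside the -0.785 to -0.70 range for that notch.
- **Pawl:** Its bar sits where it did at the start, within about 0.25 pixel in the side view and with no shift in the top view. Resting on a tooth's top would have shifted it by about 1.3 pixels.
- **Tray and block:** The yellow tray and blue block are still in their pockets.
- **Other things:** The petri dish, bowl and left chrome tray looked unmoved. The arm partly hid the right chrome tray and the spatula, so I could not fully check those two, but it passed more than 180 mm above them.
- **Forces and time:** Wrist readings after each move stayed under about 6 N. The robot's clock read about 18 s at the end.
- **Disagreement:** The two cameras placed the hub about 5 mm apart. I used a compromise position, and every contact came where I expected.

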